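# Flip a half-machined plate against the step of a set-up board

## Robot

A 6-joint arm with a two-finger parallel gripper is mounted at the origin on the work surface. World frame = base frame: x ahead of the robot, y to its left, z up, the work surface at z = 0. Lengths are in m, angles in rad, forces in N, time in s.
With the tool pointing down it reaches from about 0.325 to 0.9 m from the base axis. Payload 6.1 kg.
Tool frame: the origin (TCP) lies midway between the tips of the shut fingers; the grasp point (between the pads) lies arm.tcp_to_grasp behind it (arm.tcp_to_grasp is the distance from the TCP to the grasp point, in m); z points along the fingers, y is the direction in which the jaws open and shut (so a half turn about z gives the same grasp; the last joint's range is limited). The gripper opens to 87 mm and grips with 3 to 60 N. Pads are 19 mm wide; open, the fingers measure 117 mm over their backs; the gripper's body (75 mm by 190 mm) begins 51 mm behind the grasp point.
Start: joints at [1.201, 0.22, 1.526, -0, 1.395, -0.126], TCP at [0.151, 0.607, 0.223] pointing down, gripper open.
Joint ranges: [-2.98, 2.98], [-0.91, 2.08], [0.09, 2.57], [-1.24, 4.39], [0.2, 2.65], [-2.68, 2.68]. Speed limits (rad/s): [2.57, 2.57, 3.01, 3.14, 3.14, 3.14].

## Interface

Orientations are given as a unit quaternion [x, y, z, w].
In Python, from bench import get_obs, viewer, finish_job, arm gives the robot as it stands.
- The arm moves only by the tool arm_command, never from a script. Its arguments are lists of equal length, an entry for each row: "dp": the shift along the tool's x, y, z in mm, a list of three; "spin": the turn about the tool's z in rad; "hand": the finger opening in mm, from 0 to 87. In form: {"dp": [[tx, ty, tz], ...], "spin": [spin, ...], "hand": [hand, ...]}. A call has 1 to 8 rows; each row shifts and turns the commanded pose from where the row before left it, along the tool's axes as they then stand; what a row does not reach is not made up. A row lasts 1/12 s, in which the tool goes at most 41.7 mm and 7.16 degrees, less where a joint would pass 70% of its speed; a pose out of reach is approached as far as the arm can. A call with a gripper value outside its range is refused whole. The fingers move at their own pace and stop on an object; the grip force is fixed at half the most. Time passes only in rows, so rows that do not move let the fingers close. It gives the time, the measured TCP pose, the force and the opening at its end, in the units of the state.
- get_obs(): the state, without advancing time (a new reading comes with each control period).
- viewer.get_image(name): name is "scene" or "top"; returns the picture (480x640x3 uint8, red, green, blue); there is no depth.
- viewer.get_calibration(name): a dict with "mtx" (3x3 intrinsics, pixels), "R" (3x3) and "t" (3): a world point X has camera coordinates R X + t. Camera axes: x right, y down, z forward; pixel columns grow to the right and rows downward; lengths in m; the calibration is good to about 2 mm. A picture is of the moment at which its call begins. get_calibration takes no time and is no camera call.
- finish_job(): hands the job in, once; it reports no verdict.
The state is a dict: "t": time; "q": joint angles; "dq": joint speeds; "effort": joint torques, N m; "position": TCP position; "tcp_rot": TCP orientation; "contact_force": force on the tool from outside, world axes, zero at the start; "torque": the same for the moment, N m; "grip_width": finger opening in m.
Only numpy, scipy, OpenCV 4.12 (cv2) and the standard library are available. Lean on these libraries where they do the work, as an engineer would, in place of code of your own. Each camera call takes 0.05 s, during which the arm holds its last target. There are 200 camera calls.

## Task

Turn the aluminium plate over so that its red side is up for the next cut: with a fingertip push it along the rails flat against the step of the set-up board, tip it up on edge there and let it fall over on to the rubber pad, then push it along the pad until it lies square against the fence. Do not pick the plate up, and leave the other tools and parts where they are.

Things in the scene. Friction and masses are not known exactly. Their poses are not given: they have to be found in the camera images.
- plate: loose flat aluminium cover plate with dark holes, 76 mm (own x) by 110 mm (own y) by 8 mm thick (own z), 0.14 to 0.24 kg. Origin at its very centre. Its +z face is bright metal, up at the start (origin 22 mm above the table); its -z face is red. It starts flat across the board's two rails, 15 to 60 mm short of the step, own +x towards the step within 0.2 rad.
- board: fixed set-up board: two steel rails leading to a step with a black rubber pad and a fence. Origin on the table at the foot of the step's upright face, half-way along; own x level from step to fence, y along the step, z up. Rails, 18 mm high, from x = -160 to 0, each 30 mm wide, centred at y = +47 and -47 mm: a 64 mm wide gap between, open down to the table. Step and pad: y = -140 to 140 mm.
- step (a point): middle of the step's top edge, at pad height, 30 mm above the table, 12 mm above the rails. A fingertip in the gap between the rails can press the plate's near edge against the step and carry it up by friction (about 10 N), the plate turning about its far edge at the step; pushed some 25 degrees past upright it falls over on to the pad, about 12 mm left jutting out over the rails.
- fence (a point): middle of the foot of the fence's front face, at pad height (30 mm above the table), 100 mm behind the step. The aluminium fence runs the board's full width along its back, 20 mm higher than the pad, 22 mm thick; its face is square to the board's own x.
- collet: bystander, not to be disturbed: steel collet standing on the rubber pad, 32 mm across, 38 mm high; origin at the centre of its underside
- parallel: bystander, not to be disturbed: dark steel gauge block on the rubber pad, 50 x 20 x 30 mm high; origin at the centre of its underside
- arbor: bystander, not to be disturbed: dark steel tool arbor standing on the table, 38 mm across, 65 mm high; origin at the centre of its underside
- deburrer: bystander, not to be disturbed: hand deburring tool with an orange handle, about 150 mm long, lying on the table along its own x; origin on its underside
- oil: bystander, not to be disturbed: yellow oil bottle with a red cap, 56 mm across, 130 mm high; origin at the centre of its underside
- wrench: bystander, not to be disturbed: steel wrench, 180 mm long, lying on the table along its own x
- brush: bystander, not to be disturbed: hand brush, 200 mm long, lying on the table along its own x

How it is judged:
By the outcome, as a careful person would: the job done as asked, in the order asked, and still so for the second after the job is handed in, with the robot touching nothing.
It also fails if it takes over 72 s, if anything falls off the work surface, if the arm or the gripper's body presses on something with over 40 N, if the wrist force passes 120 N, or if a joint passes its speed limit or range.

## Working session

There is one attempt and no reset: what is moved stays moved. The work goes in short steps, Python scripts to look and compute and a tool call to move; the robot and the scene stay as the last step left them, time stands still between calls to the robot, and variables do not carry over. Pictures are saved under pics/ and viewed, about 8 in all and at most 12, crops included, and the job is handed in when it is done.

Besides the shell and the picture viewer there is one more tool, called after "Call:" by a JSON object that holds its "fn" and its "kwargs", one argument or row to a line. arm_command: Moves the arm, as the interface text tells. Its arguments: {"type":"object","properties":{"dp":{"type":"array","items":{"type":"array","items":{"type":"number"}}},"spin":{"type":"array","items":{"type":"number"}},"hand":{"type":"array","items":{"type":"number"}}},"required":["dp","spin","hand"]}

```bash
ls; mkdir -p pics
python3 - <<'E'
from bench import get_obs, viewer, arm
import cv2
o=get_obs()
for k,v in o.items(): print(k,v)
print([a for a in dir(arm) if a[0]!='_'], arm.tcp_to_grasp)
for n in("scene","top"):
    cv2.imwrite(f"pics/{n}0.png",viewer.get_image(n)[:,:,::-1]); print(viewer.get_calibration(n))
E
```

```text
pics
t 0.0
q [ 1.20088642e+00  2.21235771e-01  1.52762080e+00 -4.30623937e-05
  1.39471657e+00 -1.26094359e-01]
dq [ 0.0010875  -0.00068627 -0.00066479  0.00010237 -0.00040378 -0.0003903 ]
effort [-1.51107079e-04 -4.94618762e+01 -3.87376606e+01  6.98140869e-02
  5.69750648e-02 -1.39164190e-04]
position [0.15066271 0.60591507 0.22142617]
tcp_rot [ 1.21602216e-01  9.92578420e-01 -9.65151997e-04 -2.22527389e-04]
contact_force [ 0.60367193 -0.00358696 -0.25165727]
torque [-0.01211564  0.03318313 -0.02538086]
grip_width 0.08716654477443446
['PlanningError', 'tcp_to_grasp'] 0.0187
{'mtx': array([[455.73446571,   0.        , 320.80683133],
       [  0.        , 455.73446571, 237.47257578],
       [  0.        ,   0.        ,   1.        ]]), 'R': array([[-0.8647759 ,  0.50199842, -0.01265793],
       [ 0.44071659,  0.74664332, -0.49828972],
       [-0.2406897 , -0.4364875 , -0.86691818]]), 't': array([ 0.52776835, -0.22751587,  1.20164175])}
{'mtx': array([[433.43795948,   0.        , 326.95652486],
       [  0.        , 433.43795948, 234.07445121],
       [  0.        ,   0.        ,   1.        ]]), 'R': array([[-0.02212698, -0.9997003 , -0.01047442],
       [-0.98255548,  0.02368015, -0.18445592],
       [ 0.18464868,  0.00621025, -0.98278497]]), 't': array([-0.00151265,  0.57765072,  1.07542686])}
```

View pics/scene0.png

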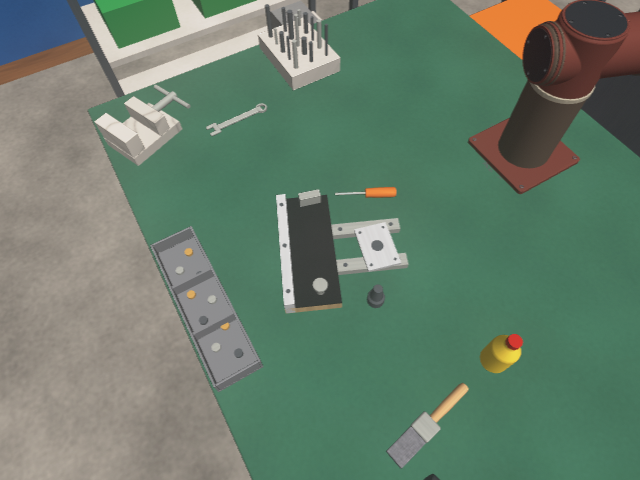

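View pics/top0.png

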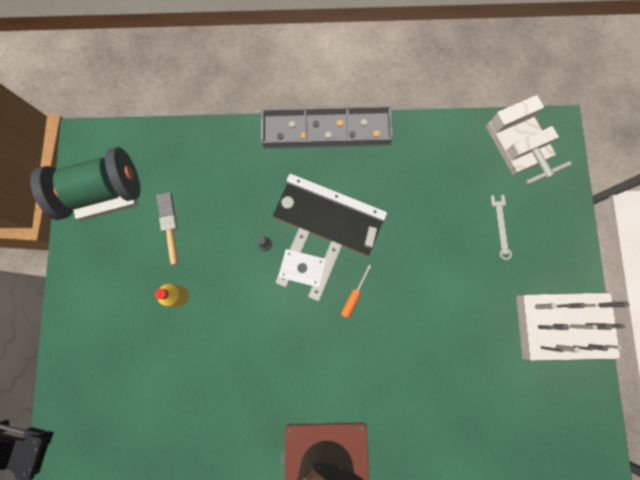

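```bash
cat > h.py <<'E'
import cv2, numpy as np
from bench import viewer, get_obs
def ray(n,uv,z):
    c=viewer.get_calibration(n); d=c["R"].T@np.linalg.inv(c["mtx"])@np.array([uv[0],uv[1],1.]); o=-c["R"].T@c["t"]
    return o+d*(z-o[2])/d[2]
def proj(n,X):
    c=viewer.get_calibration(n); p=c["mtx"]@(c["R"]@np.asarray(X)+c["t"]); return p[:2]/p[2]
def rects(mask,amin):
    cs,_=cv2.findContours(mask.astype(np.uint8),cv2.RETR_EXTERNAL,cv2.CHAIN_APPROX_NONE)
    return [(c[:,0,:].astype(float)) for c in cs if cv2.contourArea(c)>amin]
def crop(im,u0,v0,u1,v1,k,name):
    cv2.imwrite(name,cv2.resize(im[v0:v1,u0:u1,::-1],None,fx=k,fy=k,interpolation=cv2.INTER_CUBIC))
def rectxy(n,c,z):
    P=np.array([ray(n,p,z)[:2] for p in c])
    return cv2.minAreaRect((P*1000).astype(np.float32))
E
python3 - <<'E'
from h import *
im={n:cv2.imread(f"pics/{n}0.png")[:,:,::-1] for n in("scene","top")}
roi={"top":(260,165,400,310),"scene":(265,180,420,320)}
for n in im:
    u0,v0,u1,v1=roi[n]; hsv=cv2.cvtColor(np.ascontiguousarray(im[n]),cv2.COLOR_RGB2HSV)
    m=np.zeros((480,640),bool); m[v0:v1,u0:u1]=True
    for nm,mm,zs in(("white",(hsv[...,2]>200)&(hsv[...,1]<40),(0.05,0.026)),("black",hsv[...,2]<60,(0.03,))):
        for c in rects(mm&m,150):
            print(n,nm,c.mean(0).round(),[rectxy(n,c,z) for z in zs])
crop(im["top"],260,165,400,310,4,"pics/tc0.png")
crop(im["scene"],265,180,420,320,4,"pics/sc0.png")
E
```

```text
scene white [377. 245.] [((502.6963195800781, 63.35511016845703), (107.07776641845703, 73.5436019897461), 74.84666442871094), ((493.38970947265625, 53.42789840698242), (109.98143768310547, 75.53793334960938), 74.84666442871094)]
scene white [284. 249.] [((680.7166748046875, -40.24403381347656), (278.6315002441406, 20.746612548828125), 66.03565979003906), ((676.2374267578125, -52.9805908203125), (286.18731689453125, 21.309249877929688), 66.0356674194336)]
top white [308. 264.] [((504.3951416015625, 40.18159484863281), (126.11003112792969, 150.51895141601562), 66.08496856689453), ((507.31439208984375, 41.51908874511719), (128.82827758789062, 153.76336669921875), 66.08499145507812)]
top white [336. 196.] [((680.232177734375, -41.04783630371094), (278.708984375, 21.77607536315918), 66.11761474609375), ((686.94140625, -41.46122741699219), (284.7164306640625, 22.24545669555664), 66.11759948730469)]
```

View pics/tc0.png

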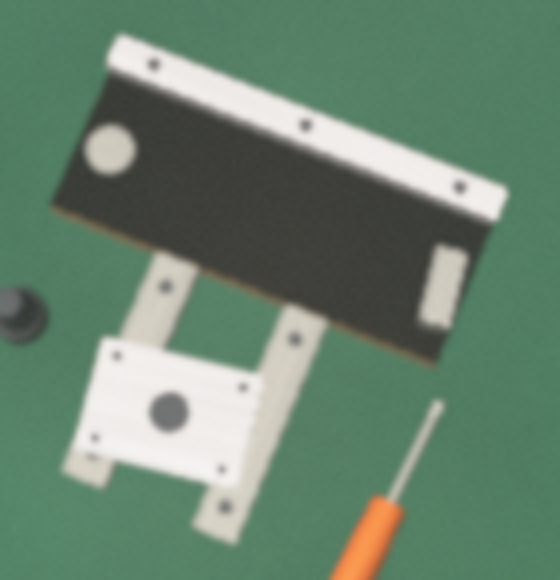

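View pics/sc0.png

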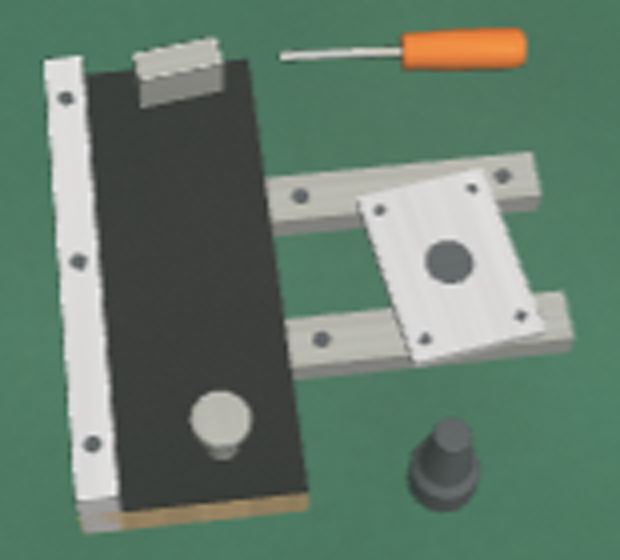

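Both views agree on the fence (top centre about (680, -41) mm, with a 278–279 mm long side against 280 true). That puts the board yaw at -23.9° and the origin at (579, 4). The plate is at board (-98, 10), turned +8.8°. In the top view the collet (287,202) and parallel (371,237) are well clear at the pad ends. I'm moving now, fingers shut, jaw axis along board y.

Call:
{"fn": "arm_command", "kwargs": {
  "dp": [
    [0, 0, 0],
    [0, 0, 0],
    [-29, -23, 0],
    [-29, -23, 0],
    [-29, -23, 0],
    [-29, -23, 0],
    [-29, -23, 0],
    [-29, -23, 0]
  ],
  "spin": [0.087, 0.087, 0, 0, 0, 0, 0, 0],
  "hand": [0, 0, 0, 0, 0, 0, 0, 0]
}}

```text
t: 0.77
position: [0.254, 0.408, 0.222]
tcp_rot: [0.207, 0.978, -0.0, -0.0]
contact_force: [0.3, 0.6, -0.4]
grip_width: 0.0413
```

Call:
{"fn": "arm_command", "kwargs": {
  "dp": [
    [-29, -23, 0],
    [-29, -23, 0],
    [-29, -23, 0],
    [-29, -23, 0],
    [-29, -23, 0],
    [-29, -23, 0],
    [-29, -23, 0],
    [-29, -23, 0]
  ],
  "spin": [0, 0, 0, 0, 0, 0, 0, 0],
  "hand": [0, 0, 0, 0, 0, 0, 0, 0]
}}

```text
t: 1.43
position: [0.3915, 0.1458, 0.2224]
tcp_rot: [0.207, 0.978, 0.0, 0.0]
contact_force: [0.8, -0.6, -0.0]
grip_width: 0.0007
```

```bash
cat >> h.py <<'E'
A=np.radians(-23.92); O=np.array([579.,4.3]); BX=np.array([np.cos(A),np.sin(A)]); BY=np.array([-BX[1],BX[0]])
def tob(P): d=np.asarray(P)[:2]-O; return np.array([d@BX,d@BY]).round(1)
def st():
    o=get_obs(); p=o["position"]*1000; f=o["contact_force"]
    from scipy.spatial.transform import Rotation as R
    T=R.from_quat(o["tcp_rot"]).as_matrix()
    print("t",round(o["t"],2),"board xy",tob(p),"z",p[2].round(1),"Fb",round(f[:2]@BX,1),round(f[:2]@BY,1),round(f[2],1),"grip",round(o["grip_width"],4),"jaw-board deg",np.degrees(np.arctan2(T[1,1],T[0,1])-A).round(2)-90, "tilt",T[:,2].round(4))
E
python3 - <<'E'
from h import *
st()
im=cv2.imread("pics/top0.png")[:,:,::-1]
for nm,uv,z in(("collet",(287.5,202.5),.068),("par corners",(260+437/4,165+246/4),.06),("",(260+467/4,165+250/4),.06),("",(260+420/4,165+322/4),.06),("",(260+450/4,165+327/4),.06),("arbor",(260+8/4,165+300/4),.065)):
    print(nm,tob(ray("top",uv,z)*1000))
E
```

```text
t 1.43 board xy [-228.8   53.3] z 222.4 Fb 1.0 -0.3 -0.0 grip 0.0007 jaw-board deg -0.010000000000005116 tilt [ 1.e-04  1.e-04 -1.e+00]
collet [ 41.8 108.1]
par corners [  65.9 -112.4]
 [  70.8 -131.3]
 [  15.2 -120.7]
 [  19.6 -139.7]
arbor [-74.  129.5]
```

Call:
{"fn": "arm_command", "kwargs": {
  "dp": [
    [-30, -22, 0],
    [-31, -22, 0],
    [0, 0, 36],
    [0, 0, 36],
    [0, 0, 36],
    [0, 0, 36],
    [0, 0, 36],
    [0, 0, 34]
  ],
  "spin": [0, 0, 0, 0, 0, 0, 0, 0],
  "hand": [0, 0, 0, 0, 0, 0, 0, 0]
}}

```text
t: 2.1
position: [0.4284, 0.0824, 0.0066]
tcp_rot: [0.208, 0.978, -0.0, -0.0]
contact_force: [0.5, 0.5, -0.2]
grip_width: 0.0004
```

Call:
{"fn": "arm_command", "kwargs": {
  "dp": [
    [-6, 0, 0],
    [-6, 0, 0],
    [-6, 0, 0],
    [-6, 0, 0],
    [-6, 0, 0],
    [-6, 0, 0],
    [-4, 0, 0],
    [0, 0, 0]
  ],
  "spin": [0, 0, 0, 0, 0, 0, 0, 0],
  "hand": [0, 0, 0, 0, 0, 0, 0, 0]
}}

```text
t: 2.77
position: [0.4674, 0.0658, 0.0095]
tcp_rot: [0.208, 0.978, 0.0, 0.001]
contact_force: [-0.1, 0.3, -0.3]
grip_width: 0.0004
```

Run:
```python
from h import *
st()
im={n:viewer.get_image(n) for n in("scene","top")}
a=cv2.resize(im["scene"][180:320,265:420],None,fx=2.5,fy=2.5);b=cv2.resize(im["top"][165:310,260:400],None,fx=2.5,fy=2.5)
h=min(len(a),len(b)); cv2.imwrite("pics/c1.png",np.hstack([a[:h],b[:h]])[:,:,::-1])
```

```text
t 2.77 board xy [-126.9   11. ] z 9.5 Fb -0.2 0.3 -0.3 grip 0.0004 jaw-board deg -0.04000000000000625 tilt [ 2.4e-03 -2.0e-04 -1.0e+00]
```

View pics/c1.png

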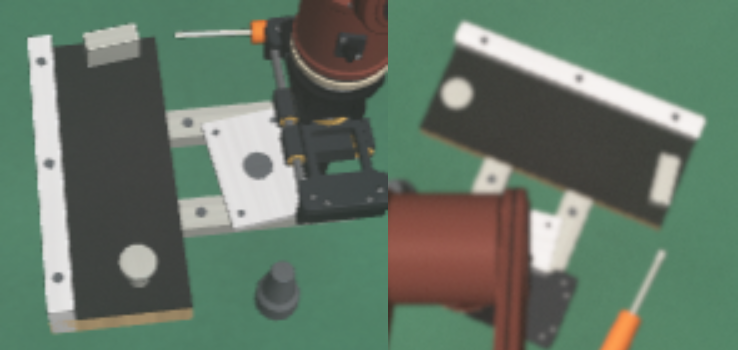

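The scene view shows the fingers behind the near edge, with the plate still turned but moving; nothing else is touched. I'll keep pushing until it meets the step.

Call:
{"fn": "arm_command", "kwargs": {
  "dp": [
    [-5, 0, 0],
    [-5, 0, 0],
    [-5, 0, 0],
    [-5, 0, 0],
    [-5, 0, 0],
    [-5, 0, 0],
    [-4, 0, 0],
    [0, 0, 0]
  ],
  "spin": [0, 0, 0, 0, 0, 0, 0, 0],
  "hand": [0, 0, 0, 0, 0, 0, 0, 0]
}}

```text
t: 3.53
position: [0.4979, 0.0521, 0.0087]
tcp_rot: [0.208, 0.978, 0.0, 0.0]
contact_force: [-0.1, 0.1, -0.6]
grip_width: 0.0002
```

Call:
{"fn": "arm_command", "kwargs": {
  "dp": [
    [-2, 0, 0],
    [-2, 0, 0],
    [-2, 0, 0],
    [0, 0, 0]
  ],
  "spin": [0, 0, 0, 0],
  "hand": [0, 0, 0, 0]
}}

```text
t: 3.87
position: [0.499, 0.0517, 0.0081]
tcp_rot: [0.207, 0.978, 0.0, -0.004]
contact_force: [-11.5, 6.8, 10.0]
grip_width: 0.0005
```

Run:
```python
from h import *
st()
```

```text
t 3.87 board xy [-92.3  10.8] z 8.1 Fb -13.2 1.6 10.0 grip 0.0005 jaw-board deg -0.010000000000005116 tilt [-0.0076  0.0026 -1.    ]
```

Run:
```python
from h import *
im={n:viewer.get_image(n) for n in("scene","top")}
st()
a=cv2.resize(im["scene"][195:285,315:415],None,fx=4,fy=4,interpolation=2);b=cv2.resize(im["top"][210:300,280:380],None,fx=4,fy=4,interpolation=2)
cv2.imwrite("pics/c2.png",np.hstack([a,b])[:,:,::-1])
```

```text
t 3.97 board xy [-92.3  10.9] z 8.1 Fb -13.1 0.4 10.6 grip 0.0006 jaw-board deg 0.0 tilt [-0.0071  0.0024 -1.    ]
```

View pics/c2.png

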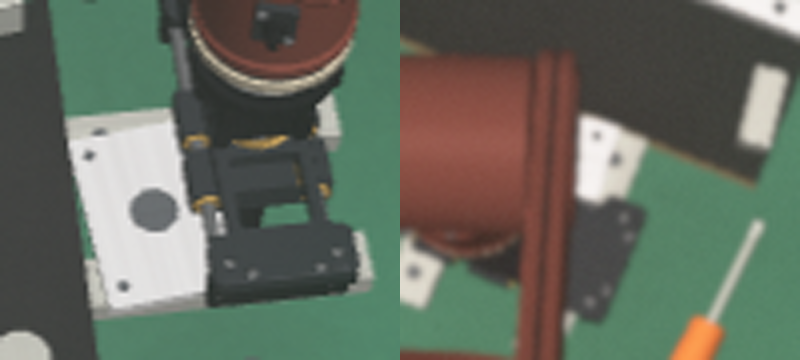

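The plate is still turned: the -y corner touches the step, while the +y end has a gap. The tool pressed the near edge down on the rails (Fz 10) and jammed it. I'll back off, shift 3 mm towards +y, and push again with a slight upward component.

Call:
{"fn": "arm_command", "kwargs": {
  "dp": [
    [5, 0, 0],
    [5, 3, 0],
    [-2, 0, 0],
    [-2, 0, -0.1],
    [-2, 0, -0.2],
    [-2, 0, -0.2],
    [-2, 0, -0.2],
    [0, 0, 0]
  ],
  "spin": [0, 0, 0, 0, 0, 0, 0, 0],
  "hand": [0, 0, 0, 0, 0, 0, 0, 0]
}}

```text
t: 4.63
position: [0.5017, 0.0542, 0.0088]
tcp_rot: [0.208, 0.978, 0.001, -0.003]
contact_force: [-7.0, 7.3, 6.5]
grip_width: 0.0004
```

Run:
```python
from h import *
st()
```

```text
t 4.63 board xy [-90.9  14.3] z 8.8 Fb -9.3 3.8 6.5 grip 0.0004 jaw-board deg -0.04999999999999716 tilt [-0.005   0.0028 -1.    ]
```

Call:
{"fn": "arm_command", "kwargs": {
  "dp": [
    [0, 0, -0.6],
    [-1, 0, -0.4],
    [-1, 0, -0.2],
    [-1, 0, -0.2],
    [-1, 0, -0.2],
    [0, 0, 0]
  ],
  "spin": [0, 0, 0, 0, 0, 0],
  "hand": [0, 0, 0, 0, 0, 0]
}}

```text
t: 5.13
position: [0.5055, 0.0519, 0.0102]
tcp_rot: [0.208, 0.978, 0.0, -0.002]
contact_force: [-6.4, 6.2, 1.8]
grip_width: 0.0003
```

Run:
```python
from h import *
im={n:viewer.get_image(n) for n in("scene","top")}
st()
a=cv2.resize(im["scene"][195:285,315:415],None,fx=5,fy=5,interpolation=2)
cv2.imwrite("pics/c3.png",a[:,:,::-1])
```

```text
t 5.23 board xy [-86.5  13.8] z 10.2 Fb -7.6 3.1 2.2 grip 0.0002 jaw-board deg -0.04000000000000625 tilt [-0.0039  0.0016 -1.    ]
```

View pics/c3.png

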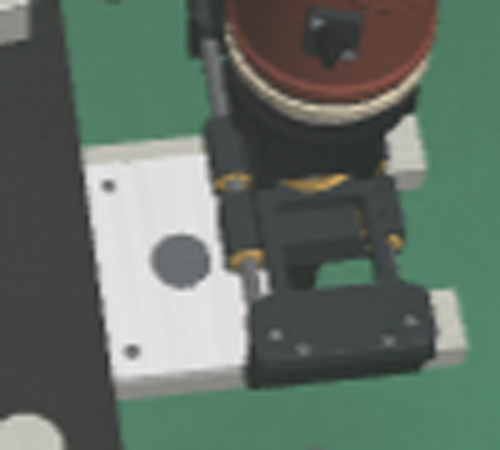

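The plate now lies flat along the step: its far edge is parallel to it and TCP x is -86.5 as expected. Next I lift along the arc, with some preload.

Call:
{"fn": "arm_command", "kwargs": {
  "dp": [
    [-1, 0, 0],
    [0, 0, -2.6],
    [0, 0, -5.3],
    [0, 0, -5.3],
    [-0.5, 0, -5.2],
    [-0.8, 0, -5.1],
    [0, 0, 0]
  ],
  "spin": [0, 0, 0, 0, 0, 0, 0],
  "hand": [0, 0, 0, 0, 0, 0, 0]
}}

```text
t: 5.82
position: [0.5075, 0.0509, 0.0343]
tcp_rot: [0.208, 0.978, 0.0, -0.002]
contact_force: [-7.2, 4.8, 2.3]
grip_width: 0.0005
```

Run:
```python
from h import *
im={n:viewer.get_image(n) for n in("scene","top")}
st()
a=cv2.resize(im["scene"][185:285,300:415],None,fx=5,fy=5,interpolation=2)
cv2.imwrite("pics/c4.png",a[:,:,::-1])
```

```text
t 5.92 board xy [-84.5  13.5] z 33.6 Fb -8.2 1.2 0.2 grip 0.0007 jaw-board deg -0.04000000000000625 tilt [-0.0046  0.0014 -1.    ]
```

View pics/c4.png

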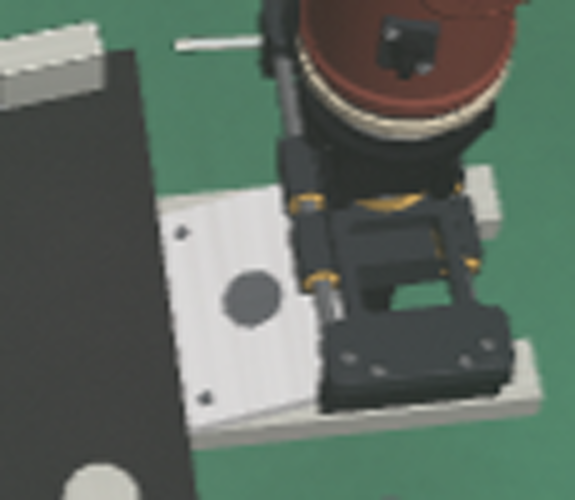

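The wedge at the lower rail shows the plate tilted, and the TCP arc gives about 18°. I'll continue along the arc.

Call:
{"fn": "arm_command", "kwargs": {
  "dp": [
    [-1.8, 0, -6.2],
    [-2.2, 0, -6.0],
    [-2.8, 0, -5.7],
    [-3.4, 0, -5.4],
    [-3.8, 0, -5.0],
    [0, 0, 0]
  ],
  "spin": [0, 0, 0, 0, 0, 0],
  "hand": [0, 0, 0, 0, 0, 0]
}}

```text
t: 6.42
position: [0.5226, 0.0442, 0.0639]
tcp_rot: [0.208, 0.978, -0.0, -0.0]
contact_force: [-6.3, 2.5, 4.5]
grip_width: 0.0002
```

Run:
```python
from h import *
im={n:viewer.get_image(n) for n in("scene","top")}
st()
a=cv2.resize(im["scene"][165:285,290:420],None,fx=4,fy=4,interpolation=2)
cv2.imwrite("pics/c5.png",a[:,:,::-1])
```

```text
t 6.52 board xy [-68.5  13.4] z 63.2 Fb -6.8 -0.4 3.9 grip 0.0009 jaw-board deg -0.04000000000000625 tilt [-1.4e-03  1.0e-04 -1.0e+00]
```

View pics/c5.png

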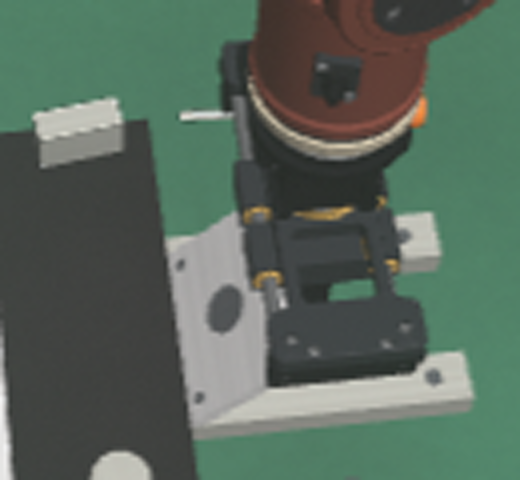

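About 45°, with the plate's far edge still at the foot of the step. On to upright.

Call:
{"fn": "arm_command", "kwargs": {
  "dp": [
    [-3.8, 0, -3.5],
    [-3.8, 0, -3.4],
    [-3.7, 0, -2.6],
    [-3.7, 0, -2.5],
    [-4, 0, -2.1],
    [-4, 0, -2.0],
    [-4.8, 0, -1.7],
    [-4.8, 0, -1.6]
  ],
  "spin": [0, 0, 0, 0, 0, 0, 0, 0],
  "hand": [0, 0, 0, 0, 0, 0, 0, 0]
}}

```text
t: 7.18
position: [0.5525, 0.031, 0.0822]
tcp_rot: [0.207, 0.978, -0.0, 0.0]
contact_force: [0.2, -0.3, 0.2]
grip_width: 0.0002
```

Run:
```python
from h import *
st()
```

```text
t 7.18 board xy [-35.   13.7] z 82.2 Fb 0.3 -0.2 0.2 grip 0.0002 jaw-board deg -0.030000000000001137 tilt [ 4.e-04 -1.e-04 -1.e+00]
```

```bash
cat >> h.py <<'E'
def look(tag=None):
    for n,(u0,v0,u1,v1) in {"top":(255,165,400,320),"scene":(265,170,420,320)}.items():
        im=viewer.get_image(n)
        if tag: cv2.imwrite(f"pics/{n}_{tag}.png",im[:,:,::-1])
        hsv=cv2.cvtColor(im,cv2.COLOR_RGB2HSV); m=np.zeros((480,640),bool); m[v0:v1,u0:u1]=1
        red=((hsv[...,0]<8)|(hsv[...,0]>170))&(hsv[...,1]>130)&(hsv[...,2]>90)&m
        for c in rects(red,40):
            r=rectxy(n,c,.038); print(n,"red",c.mean(0).round(),cv2.contourArea(c.astype(np.float32)),"board",tob(r[0]),np.round(r[1],1),"ang rel",np.round(r[2]-66.08,1))
E
python3 - <<'E'
from h import *
look("d"); st()
im=cv2.imread("pics/scene_d.png")
cv2.imwrite("pics/c6.png",cv2.resize(im[165:285,265:405],None,fx=4,fy=4,interpolation=2))
E
```

```text
top red [278. 308.] 605.0 board [-217.1   28.8] [110.5  58.2] ang rel 22.7
top red [275. 282.] 224.5 board [-153.5   58. ] [41.3 95.8] ang rel -63.2
t 7.28 board xy [-34.4  13.7] z 82.5 Fb -0.8 0.8 -0.7 grip 0.0008 jaw-board deg -0.04000000000000625 tilt [ 1.5e-03 -3.0e-04 -1.0e+00]
```

View pics/c6.png

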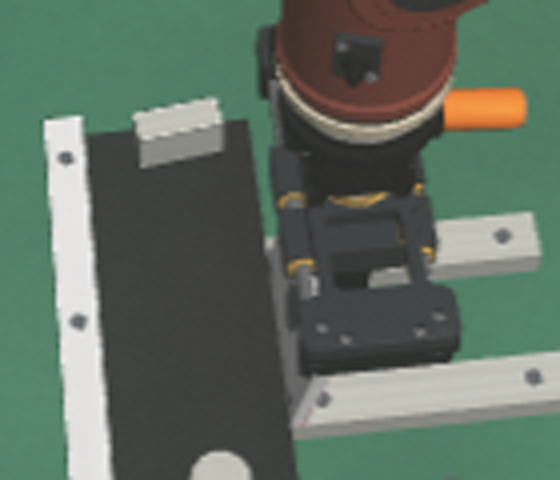

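The plate is steep, about 75–80°, and held at the step. I'll push it past upright.

Call:
{"fn": "arm_command", "kwargs": {
  "dp": [
    [-5, 0, -1],
    [-5, 0, -1],
    [-5, 0, -1],
    [-4, 0, 0],
    [-4, 0, 0],
    [-4, 0, 0],
    [-4, 0, 0],
    [-4, 0, 0]
  ],
  "spin": [0, 0, 0, 0, 0, 0, 0, 0],
  "hand": [0, 0, 0, 0, 0, 0, 0, 0]
}}

```text
t: 7.95
position: [0.5842, 0.017, 0.0849]
tcp_rot: [0.207, 0.978, -0.0, -0.0]
contact_force: [-0.4, 0.2, 0.3]
grip_width: 0.0006
```

Call:
{"fn": "arm_command", "kwargs": {
  "dp": [
    [-4, 0, 0],
    [-4, 0, 0],
    [-4, 0, 0],
    [-4, 0, 0],
    [-4, 0, 0],
    [-4, 0, 0],
    [-4, 0, 0],
    [0, 0, 0]
  ],
  "spin": [0, 0, 0, 0, 0, 0, 0, 0],
  "hand": [0, 0, 0, 0, 0, 0, 0, 0]
}}

```text
t: 8.62
position: [0.6102, 0.0054, 0.0852]
tcp_rot: [0.208, 0.978, -0.0, 0.0]
contact_force: [0.5, -0.0, -0.2]
grip_width: 0.0005
```

Run:
```python
from h import *
st(); look("e")
```

```text
t 8.62 board xy [28.1 13.6] z 85.2 Fb 0.4 0.2 -0.2 grip 0.0005 jaw-board deg -0.030000000000001137 tilt [ 6.e-04 -2.e-04 -1.e+00]
top red [291. 289.] 3337.5 board [-156.7   18.7] [178.2 162. ] ang rel 22.7
top red [308. 241.] 906.0 board [-23.5  39.5] [159.3  81.6] ang rel 19.3
scene red [329. 264.] 253.5 board [16.4 51.5] [21.2 74.8] ang rel -0.2
```

Call:
{"fn": "arm_command", "kwargs": {
  "dp": [
    [0, 0, -20],
    [0, 0, -20],
    [28, 0, 0],
    [28, 0, 0],
    [28, 0, 0],
    [28, 0, 0],
    [0, 0, 0]
  ],
  "spin": [0, 0, 0, 0, 0, 0, 0],
  "hand": [0, 0, 0, 0, 0, 0, 0]
}}

```text
t: 9.3
position: [0.502, 0.0532, 0.1237]
tcp_rot: [0.207, 0.978, -0.0, -0.003]
contact_force: [-0.1, 1.1, -1.5]
grip_width: 0.0005
```

Run:
```python
from h import *
st(); look("f")
im=cv2.imread("pics/scene_f.png")
cv2.imwrite("pics/c7.png",cv2.resize(im[165:320,265:420],None,fx=3.5,fy=3.5,interpolation=2))
```

```text
t 9.3 board xy [-90.2  13.5] z 123.7 Fb -0.6 0.9 -1.5 grip 0.0005 jaw-board deg 0.0799999999999983 tilt [-0.0051  0.001  -1.    ]
top red [330. 231.] 456.0 board [ 17.8 -17.2] [61.9 76.7] ang rel 0.9
scene red [327. 247.] 1355.5 board [16.   7.5] [109.4  75.6] ang rel 0.0
```

View pics/c7.png

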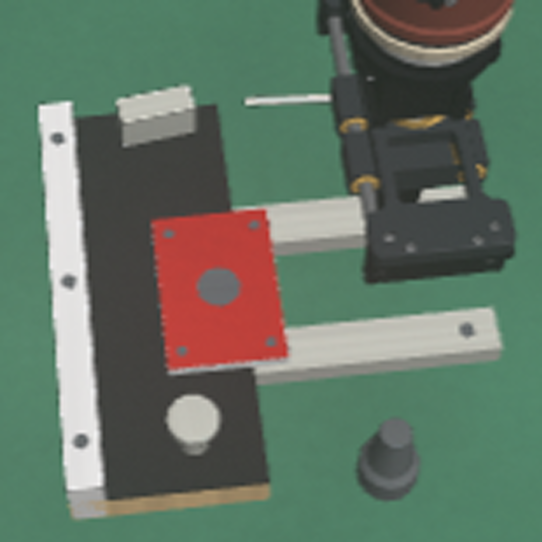

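The plate lies red side up, square, at about board (16, 8); collet and parallel are clear. Now I push it to the fence, with the tip just above the pad.

Call:
{"fn": "arm_command", "kwargs": {
  "dp": [
    [0, -6, 30],
    [0, 0, 30],
    [-8, 0, 20],
    [-10, 0, 8],
    [-10, 0, 3],
    [-5, 0, 0],
    [0, 0, 0],
    [0, 0, 0]
  ],
  "spin": [0, 0, 0, 0, 0, 0, 0, 0],
  "hand": [0, 0, 0, 0, 0, 0, 0, 0]
}}

```text
t: 10.07
position: [0.5363, 0.032, 0.0352]
tcp_rot: [0.208, 0.978, 0.0, 0.001]
contact_force: [-0.3, 0.5, 0.7]
grip_width: 0.001
```

Run:
```python
from h import *
st()
```

```text
t 10.07 board xy [-50.3   8. ] z 35.2 Fb -0.5 0.3 0.7 grip 0.001 jaw-board deg -0.04999999999999716 tilt [ 1.9e-03 -1.0e-04 -1.0e+00]
```

Call:
{"fn": "arm_command", "kwargs": {
  "dp": [
    [-6, 0, 2],
    [-7, 0, 0],
    [-5, 0, 0],
    [-4, 0, 0],
    [-4, 0, 0],
    [-4, 0, 0],
    [-4, 0, 0],
    [-4, 0, 0]
  ],
  "spin": [0, 0, 0, 0, 0, 0, 0, 0],
  "hand": [0, 0, 0, 0, 0, 0, 0, 0]
}}

```text
t: 10.73
position: [0.5697, 0.0169, 0.032]
tcp_rot: [0.207, 0.978, -0.0, -0.0]
contact_force: [-2.2, 0.9, 2.1]
grip_width: 0.0003
```

Call:
{"fn": "arm_command", "kwargs": {
  "dp": [
    [-4, 0, 0],
    [-4, 0, 0],
    [-4, 0, 0],
    [-4, 0, 0],
    [-3, 0, 0],
    [0, 0, 0]
  ],
  "spin": [0, 0, 0, 0, 0, 0],
  "hand": [0, 0, 0, 0, 0, 0]
}}

```text
t: 11.23
position: [0.5879, 0.0087, 0.0321]
tcp_rot: [0.207, 0.978, -0.0, 0.001]
contact_force: [1.2, 0.5, -0.1]
grip_width: 0.0004
```

Run:
```python
from h import *
st();look("g")
```

```text
t 11.23 board xy [6.3 7.6] z 32.1 Fb 0.9 1.0 -0.1 grip 0.0004 jaw-board deg -0.030000000000001137 tilt [ 1.2e-03 -4.0e-04 -1.0e+00]
top red [285. 296.] 1889.5 board [-169.4   18.4] [166.9 138.3] ang rel 22.7
top red [284. 254.] 150.5 board [-80.  69.] [34.5 54.6] ang rel -57.0
top red [345. 215.] 49.0 board [ 74.9 -42.7] [14.1 39.6] ang rel 11.2
scene red [306. 249.] 834.5 board [64.2  7.1] [109.3  57.1] ang rel 0.1
```

Call:
{"fn": "arm_command", "kwargs": {
  "dp": [
    [-2, 0, -0.3],
    [-2, 0, -0.2],
    [-1, 0, -0.2],
    [-1, 0, -0.2],
    [-1, 0, -0.2],
    [-1, 0, -0.2],
    [0, 0, 0]
  ],
  "spin": [0, 0, 0, 0, 0, 0, 0],
  "hand": [0, 0, 0, 0, 0, 0, 0]
}}

```text
t: 11.92
position: [0.5944, 0.0059, 0.0334]
tcp_rot: [0.207, 0.978, 0.0, 0.0]
contact_force: [-0.6, 0.6, -0.8]
grip_width: 0.0007
```

Run:
```python
from h import *
st()
```

```text
t 11.92 board xy [13.4  7.7] z 33.4 Fb -0.8 0.3 -0.8 grip 0.0007 jaw-board deg -0.01999999999999602 tilt [ 2.e-04 -0.e+00 -1.e+00]
```

Call:
{"fn": "arm_command", "kwargs": {
  "dp": [
    [-1, 0, 0],
    [-1, 0, -0.2],
    [-1, 0, -0.2],
    [-1, 0, -0.2],
    [0, 0, 0]
  ],
  "spin": [0, 0, 0, 0, 0],
  "hand": [0, 0, 0, 0, 0]
}}

```text
t: 12.33
position: [0.5947, 0.0057, 0.0332]
tcp_rot: [0.207, 0.978, 0.0, -0.004]
contact_force: [-10.5, 5.0, 6.4]
grip_width: 0.0003
```

Run:
```python
from h import *
st()
```

```text
t 12.33 board xy [13.8  7.7] z 33.2 Fb -11.6 0.4 6.4 grip 0.0003 jaw-board deg 0.0 tilt [-0.0074  0.0022 -1.    ]
```

It is firmly against the fence: 11.6 N, with TCP 13.8 against 14 expected. Backing off and clearing the view.

Call:
{"fn": "arm_command", "kwargs": {
  "dp": [
    [4, 0, 0],
    [12, 0, 0],
    [20, 0, 0],
    [25, 0, -10],
    [25, 0, -25],
    [30, 0, -25],
    [30, 0, -25],
    [0, 0, 0]
  ],
  "spin": [0, 0, 0, 0, 0, 0, 0, 0],
  "hand": [0, 0, 0, 0, 0, 0, 0, 0]
}}

```text
t: 13.0
position: [0.4644, 0.0652, 0.1241]
tcp_rot: [0.207, 0.978, 0.001, 0.004]
contact_force: [1.6, -0.2, -0.5]
grip_width: 0.0005
```

Call:
{"fn": "arm_command", "kwargs": {
  "dp": [
    [20, 0, -35],
    [20, 0, -35],
    [10, 35, 0],
    [0, 38, 0],
    [0, 38, 0],
    [0, 38, 0],
    [0, 0, 0],
    [0, 0, 0]
  ],
  "spin": [0, 0, 0, 0, 0, 0, 0, 0],
  "hand": [0, 0, 0, 0, 0, 0, 0, 0]
}}

```text
t: 13.67
position: [0.4799, 0.2214, 0.1882]
tcp_rot: [0.206, 0.979, -0.0, 0.0]
contact_force: [0.7, 0.1, 0.0]
grip_width: 0.0003
```

Run:
```python
from h import *
st();look("h")
a=[cv2.imread(f"pics/{n}_h.png") for n in("scene","top")]
cv2.imwrite("pics/c8.png",np.hstack([cv2.resize(i,None,fx=2.5,fy=2.5,interpolation=2) for i in(a[0][170:330,265:420],a[1][165:325,255:400])]))
```

```text
t 13.67 board xy [-178.6  158.3] z 188.2 Fb 0.6 0.4 0.0 grip 0.0003 jaw-board deg 0.14000000000000057 tilt [-0.e+00 -4.e-04 -1.e+00]
top red [326. 213.] 1057.5 board [61.5  7.9] [111.7  74. ] ang rel 0.1
scene red [307. 249.] 1342.0 board [60.9  7.2] [109.4  74.6] ang rel -0.0
```

View pics/c8.png

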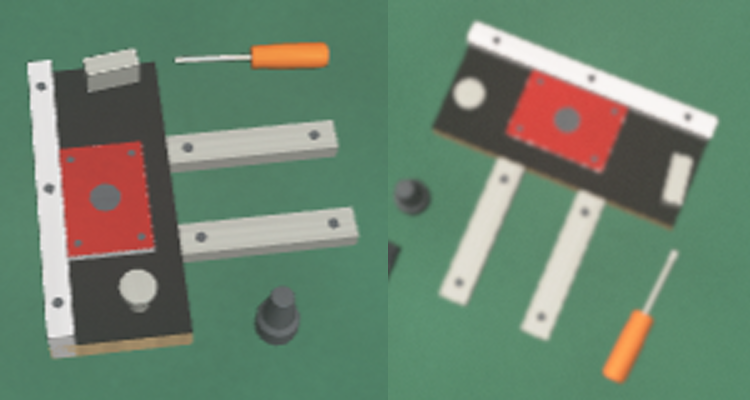

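```bash
python3 -c "
from bench import finish_job; print(finish_job())"
```

```text
the job is handed in; nothing more can be done
None
```

The plate is now red side up on the pad, lying square against the fence, and the job was handed in after about 14 s of robot time. I pushed it along the rails to the step, lifted its near edge there and tipped it past upright on to the pad. Then I pushed it to the fence and drew the arm clear.

- **Against the fence:** the last push met firm resistance at about 11.6 N, with the fingertip where it should be for contact. Afterwards both cameras put the plate's centre at board x = 61 to 61.5 mm, against 62 mm expected, which is within the 2 mm calibration.
- **Squareness:** both views show it within about 0.1° of the fence.
- **Other parts:** the collet, parallel, arbor and deburrer look unmoved in the last views. I did not check the oil bottle, wrench and brush again. The arm only crossed that area at the start, well above the bottle.
- **One hitch:** the plate first jammed slightly turned at the step, because the fingertip was pressing it down on the rails. Backing off and pushing again with a slight upward motion squared it before tipping. The highest force I read in the whole job was about 17 N in total.

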